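# Clamp the cheese trier with three clicks and hold the lever

### The arm

A 6-joint arm with a two-finger parallel gripper is mounted at the origin on the work surface; the furniture and walls round the work are solid. World frame = base frame: x ahead of the robot, y to its left, z up, the work surface at z = 0. Lengths are in m, angles in rad, forces in N, time in s.
With the tool pointing down it reaches from about 0.25 to 0.725 m from the base axis. Payload 4 kg.
Tool frame: the origin (TCP) lies on the centre line of the jaws, within the pads' length; the fingertips stand 17 mm ahead of it and the grasp point (between the pads) lies 2 mm behind it; z points along the fingers, y is the line along which they close (so a half turn about z gives the same grasp; the last joint's range is limited). The gripper opens to 85 mm and grips with 20 to 120 N. Pads are 22 mm wide; open, the fingers measure 114 mm over their backs; the gripper's body (76 mm by 85 mm) begins 54 mm behind the grasp point. The pads swing forward as they close: fully open they stand 13 mm farther back than shut.
Start: joints at [-1.178, 0.241, 0.005, 1.335, 0, 1.571], TCP at [0.191, -0.462, 0.248] pointing down, gripper open.
Joint ranges: [-2.72, 2.72], [-1.05, 1.87], [-1.09, 1.28], [-1.99, 2.15], [-1.42, 1.44], [-3.14, 3.14]. Speed limits (rad/s): [2.79, 2.79, 3.14, 3.14, 3.14, 3.14].

### API

Orientations are given as a unit quaternion [x, y, z, w].
In Python, from workcell import get_obs, imaging, order gives the robot as it stands.
- The arm moves only by the tool apply_moves, never from a script. Its argument "targets" is a list that holds one entry, the list of rows, each a list of 5 numbers: the shift along the world's x, y, z in units of 40 mm (1.0 is 40 mm), then the turn about the world's z in degrees, then the gripper command: -1 is shut, 1 is fully open, values between are in proportion. In form: [[[dx, dy, dz, turn, fingers], ...]]. A call has 1 to 8 rows; each row shifts and turns the commanded pose from where the row before left it; what a row does not reach is not made up. A row lasts 1/12 s, in which the tool goes at most 41.7 mm and 7.16 degrees, less where a joint would pass 70% of its speed; a pose out of reach is approached as far as the arm can. A call is refused whole if a number of a shift passes 1 or a number of a turn 7.16, either way. A call with a gripper value outside its range is refused whole. The fingers move at their own pace and stop on an object; the grip force is fixed at half the most. Time passes only in rows, so rows that do not move let the fingers close. It gives the time, the measured TCP pose, the force, the opening and the grip force at its end, in the units of the state.
- get_obs(): the state, without advancing time (a new reading comes with each control period).
- imaging.camera(name): name is "scene" or "top"; returns (picture, depth): 400x640x3 uint8, blue, green, red; 400x640 float32, m along the optical axis (not along the pixel's ray), 0 where there is no reading.
- imaging.get_calibration(name): a dict with "camera_matrix" (3x3 intrinsics, pixels), "eye" and "rotation" of the camera in the world. Camera axes: x right, y down, z forward; pixel columns grow to the right and rows downward; lengths in m; the calibration is good to about 2 mm. A picture is of the moment at which its call begins. get_calibration takes no time and is no camera call.
- order.job_done(): hands the job in; it is judged then, once.
The state is a dict: "clock": time; "joint_pos": joint angles; "joint_vel": joint speeds; "tau": joint torques, N m; "eef_pos": TCP position; "tool_rot": TCP orientation; "ft_force": force on the tool from outside, world axes, zero at the start; "ft_torque": the same for the moment, N m; "grip_width": finger opening in m; "grasp_force": force on a finger pad.
Only numpy, scipy, OpenCV 4.12 (cv2) and the standard library are available. Lean on these libraries where they do the work, as an engineer would, in place of code of your own. Each camera call takes 0.05 s, during which the arm holds its last target. There are 200 camera calls.

### The job

Take the thicker of the two cheese triers out of the white drain stand and stand it upright, all the way down, in the round bore of the trier clamp, then let go of it. Then swing the clamp's lever by its upright post exactly three clicks, never as far as a fourth, so that the clamp pin grips the trier; the lever springs back if released, so finish while holding it still at the third click for the colleague who pushes out the cheese core. Do not move the slimmer trier or the other things standing about.

Things in the scene. Friction and masses are not known exactly. Their poses are not given: they have to be found in the camera images.
- trier: the thicker cheese trier (sampling borer): a steel shaft 20 mm in diameter and 82 mm long below a round pale wooden grip 26 mm in diameter, from 82 to 125 mm above its foot; about 0.12 kg. Starts upright in one of the two wells of the stand, 6 mm above the table. Origin: centre of its flat foot; z up its axis.
- slim_trier: the slimmer trier, left alone: the same shape and height, shaft 14 mm and wooden grip 17 mm in diameter, upright in the other well of the stand. Origin: centre of its foot.
- stand: white drain stand, fixed to the table: block 120 x 50 x 40 mm on a foot 134 x 64 mm, with two upright wells 24 mm in diameter, 34 mm deep, centred at x = -32 and +32 mm of its frame. Which trier stands in which well varies. Origin: centre of its underside; x along its length, z up.
- clamp: trier clamp, fixed to the table: aluminium base 175 x 110 x 10 mm with a steel bore block (44 x 50 mm, top 55 mm above the table) at its far end and a toothed click wheel with a lever at its near end. Origin: on the table below the lever's axle; x points from the axle to the bore (80 mm), z up. The click plunger's housing stands on its -y side, up to 98 mm from the axle.
- clamp_bore (a point): centre of the mouth of the bore, on the top of the bore block, 55 mm above the table. The bore is 22 mm in diameter, 45 mm deep (floor 10 mm above the table), with a 2 mm lead-in. A clamp pin enters from the axle's side 12 mm above the bore's floor; it is flush at lever 0 and advances 2 mm a click on a spring.
- clamp_axle (a point): point on the lever's upright turning axis, 72 mm above the table.
- lever_post (a point): on the axis of the lever's upright post, its grip: round, black, 16 mm in diameter, from 55 to 100 mm above the table, 100 mm from the axle; this point is 78 mm above the table and moves with the lever.
- lever (a joint): lever angle (rad) about the axle: 0 at rest, where it points to the clamp's -x side, 0.35 rad towards +y; grows counter-clockwise seen from above. A click is 0.2094 rad (21 mm of the post), the third at 0.628; end stop at six. Pushing the post slowly takes 3 to 7 N: a rise on leaving each notch, then a fall into the next (a click); a spring swings it back to 0 when let go.
- mould: white perforated cheese mould, a bystander, 105 mm across and 80 mm high, standing loose. Origin: centre of its underside.
- ph_meter: yellow hand-held meter, a bystander, 131 x 34 x 20 mm, lying loose on the table. Origin: centre of its underside.
- check_weight: small grey metal check weight, a bystander, 30 mm across and 36 mm high, standing loose. Origin: centre of its underside.
- clamp_pin: the clamp's steel pin, 8 mm in diameter, hidden in the bore block at rest; its origin is its tip, 22 mm above the table. Driven by the lever towards the bore.
Things that resemble listed ones, but are neither listed nor needed, are in the scene too. What is shaped like the trier but pink or purple is not meant.

How it is judged:
By the outcome, as a careful person would: the job done as asked, in the order asked, and still so for the second after the job is handed in, while the arm keeps its last pose, push and grip.
It also fails if it takes over 58 s, if anything falls off the work surface, if the arm or the gripper's body presses on something with over 40 N, if the wrist force passes 120 N, or if a joint passes its speed limit or range.

## Working session

There is one attempt and no reset: what is moved stays moved. The work goes in short steps, Python scripts to look and compute and a tool call to move; the robot and the scene stay as the last step left them, time stands still between calls to the robot, and variables do not carry over. Pictures are saved under pics/ and viewed, at most 10 in all, crops included, and the job is handed in when it is done.

Besides the shell and the picture viewer there is one more tool, called after "Call:" as name([rows], argument=value, ...), one row to a line, values as JSON. apply_moves: Moves the arm, as the interface text tells. Its arguments: {"type":"object","properties":{"targets":{"type":"array","items":{"type":"array","items":{"type":"array","items":{"type":"number"}}}}},"required":["targets"]}

```bash
mkdir -p pics; cat > h.py <<'E'
import numpy as np, cv2
from workcell import get_obs, imaging, order
def shot(n):
    p,d=imaging.camera(n); return p,d,imaging.get_calibration(n)
def world(c,u,v,d):
    K=np.array(c["camera_matrix"]);r=np.linalg.inv(K)@np.array([u,v,1.0])
    return np.array(c["eye"])+np.array(c["rotation"])@(r*d)
def plane(c,u,v,z):
    K=np.array(c["camera_matrix"]);r=np.array(c["rotation"])@(np.linalg.inv(K)@np.array([u,v,1.0]))
    e=np.array(c["eye"]);return e+r*(z-e[2])/r[2]
def cloud(c,d):
    K=np.array(c["camera_matrix"]);v,u=np.indices(d.shape)
    r=np.stack([(u-K[0,2])/K[0,0],(v-K[1,2])/K[1,1],np.ones_like(d)],-1)*d[...,None]
    return np.array(c["eye"])+r@np.array(c["rotation"]).T
E
python3 - <<'E'
from h import *
for n in("scene","top"):
    p,d,c=shot(n);cv2.imwrite(f"pics/{n}0.png",p);np.savez(f"{n}0",p=p,d=d);print(n,c, (d>0).mean())
print(get_obs())
E
```

```text
scene {'camera_matrix': array([[389.20974095,   0.        , 318.78081243],
       [  0.        , 389.20974095, 194.94370293],
       [  0.        ,   0.        ,   1.        ]]), 'eye': array([-0.23847932,  0.6164439 ,  0.53943293]), 'rotation': array([-0.36801146,  0.76258762, -0.48556816,  0.21737354])} 0.94742578125
top {'camera_matrix': array([[507.22729782,   0.        , 313.79939728],
       [  0.        , 507.22729782, 200.85177205],
       [  0.        ,   0.        ,   1.        ]]), 'eye': array([ 0.33346855, -0.04068156,  1.45948206]), 'rotation': array([-0.69671496,  0.71465857, -0.03629703,  0.050338  ])} 0.9958046875
{'clock': 0.1, 'joint_pos': array([-1.17803646e+00,  2.41331995e-01,  3.87666595e-03,  1.33519999e+00,
       -3.05959452e-05,  1.57078120e+00]), 'joint_vel': array([ 0.00044204, -0.0013844 ,  0.00254569,  0.00094343,  0.00110623,
       -0.00076456]), 'tau': array([-8.28383054e-05, -3.73137188e+01,  2.53010541e+01,  1.08652795e-02,
       -1.40677953e-04, -2.62321407e-05]), 'eef_pos': array([ 0.1911606 , -0.46144609,  0.24751153]), 'tool_rot': array([ 9.80777448e-01,  1.95127479e-01, -1.96360797e-04, -9.08648821e-04]), 'ft_force': array([ 0.05655025, -0.06789387,  0.06583434]), 'ft_torque': array([-0.04523586,  0.01352709,  0.0280663 ]), 'grasp_force': 0.0, 'grip_width': 0.08539758642511815}
```

View pics/scene0.png

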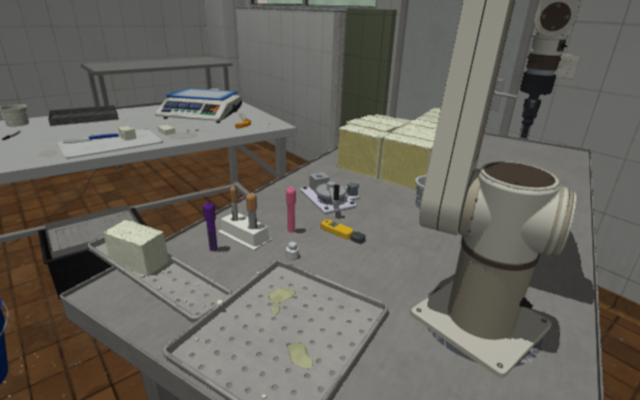

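View pics/top0.png

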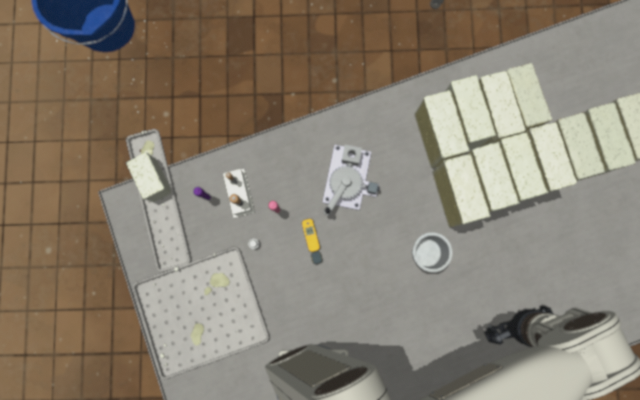

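The scene view shows the stand with two tan triers at about (235,203) and (252,210), purple and pink decoys, and the clamp at (330,190). In the top view the stand is at (236,193), the triers at (231,176) and (236,199), the bore block at (352,154), the axle at (346,183) and the post at (328,210).

```bash
sed -i 's/^import numpy.*/&\nfrom scipy.spatial.transform import Rotation as R/; s/c=imaging/c=imaging/; s/return p,d,imaging.get_calibration(n)/return p,d,cal(n)/' h.py; cat >> h.py <<'E'
def cal(n):
    c=dict(imaging.get_calibration(n)); c["rotation"]=R.from_quat(c["rotation"]).as_matrix(); return c
E
python3 - <<'E'
from h import *
C={}
for n in("scene","top"):
    z=np.load(n+"0.npz");p,d=z["p"],z["d"];c=cal(n);W=cloud(c,d);C[n]=(p,d,c,W)
    print(n,np.round(c["rotation"],3).tolist())
    im=cv2.resize(p[130:230,190:390] if n=="top" else p[150:270,190:380],None,fx=4,fy=4,interpolation=cv2.INTER_CUBIC)
    cv2.imwrite(f"pics/{n}0c.png",im)
p,d,c,W=C["top"]
for u,v in[(231,176),(236,199),(352,154),(346,183),(328,210),(372,188),(300,150),(245,193),(274,206),(253,243),(431,252),(311,240)]:print(u,v,W[v,u].round(3))
hs=cv2.cvtColor(p,cv2.COLOR_BGR2HSV)
# points by height in triers region
for n in C:
    p,d,c,W=C[n]; hs=cv2.cvtColor(p,cv2.COLOR_BGR2HSV)
    m=((hs[...,0]>3)&(hs[...,0]<22)&(hs[...,1]>70)&(W[...,2]>.06)&(W[...,2]<.16)&(W[...,0]<.75)&(W[...,0]>.3)).astype(np.uint8)
    k,l,s,ce=cv2.connectedComponentsWithStats(m)
    for i in range(1,k):
        if s[i,4]>8: print(n,s[i],ce[i].round(1),np.median(W[l==i],0).round(3),W[l==i].max(0).round(3))
E
```

```text
scene [[-0.635, -0.35, 0.689], [-0.772, 0.258, -0.581], [0.026, -0.901, -0.434]]
top [[-0.024, -0.992, 0.123], [-0.999, 0.027, 0.018], [-0.021, -0.122, -0.992]]
231 176 [0.572 0.205 0.119]
236 199 [0.509 0.191 0.127]
352 154 [ 0.647 -0.128  0.009]
346 183 [ 0.553 -0.106  0.064]
328 210 [ 0.475 -0.053  0.101]
372 188 [ 0.541 -0.18   0.038]
300 150 [ 0.666  0.023 -0.001]
245 193 [0.537 0.18  0.039]
274 206 [0.487 0.09  0.126]
253 243 [0.395 0.16  0.031]
431 252 [ 0.358 -0.344  0.003]
311 240 [ 0.4   -0.004  0.021]
scene [230 187   7  16 104] [233.  194.4] [0.569 0.217 0.112] [0.579 0.223 0.133]
scene [246 193  11  19 166] [250.9 201.9] [0.503 0.205 0.114] [0.517 0.213 0.134]
top [228 175   5   4  12] [229.9 176.8] [0.57  0.207 0.121] [0.573 0.211 0.132]
top [230 195  10   8  48] [234.8 199. ] [0.508 0.193 0.127] [0.52  0.207 0.134]
```

View pics/top0c.png

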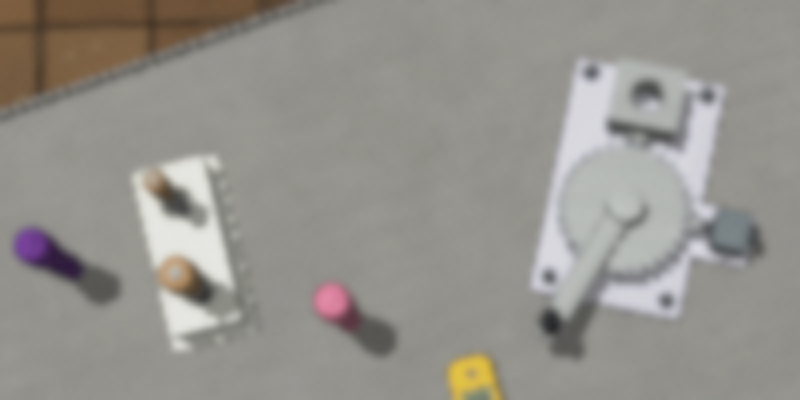

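View pics/scene0c.png

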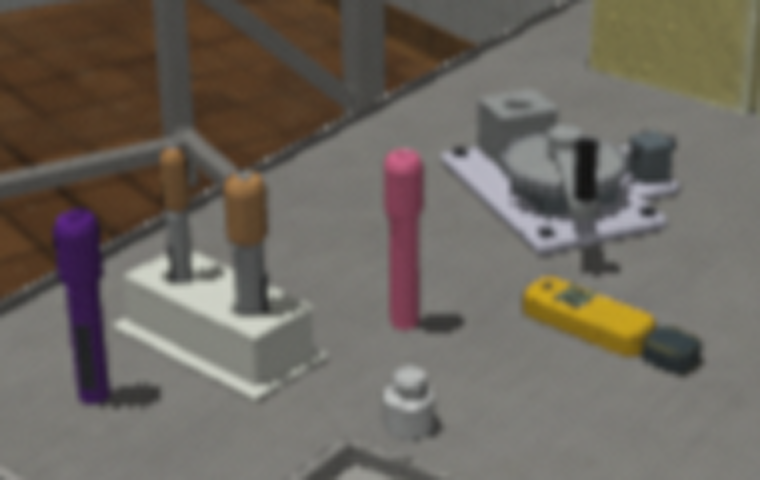

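```bash
python3 - <<'E'
from h import *
c=cal("top");s=cal("scene");z=np.load("top0.npz");p,d=z["p"],z["d"];W=cloud(c,d)
print("trier top",plane(c,235,198,.131), "mid scene at x-plane")
def two(uv1,uv2):
    def ray(c,uv):
        r=c["rotation"]@np.linalg.inv(c["camera_matrix"])@[*uv,1];return c["eye"],r/np.linalg.norm(r)
    a,u=ray(c,uv1);b,v=ray(s,uv2)
    t=np.linalg.lstsq(np.c_[u,-v],b-a,rcond=None)[0];return (a+u*t[0]).round(4),(b+v*t[1]).round(4)
print("trier top two",two((235,198),(190+246/4,150+180/4)))
print("bore two",two((352,153.8),(190+518/4,150+104/4)))
print("post top",two((327.75,210),(190+585/4,150+141/4)))
for n,uv,h in[("bore",(352,153.8),.055),("axle",(346.5,181.25),.085),("post",(327.75,210),.1)]:print(n,plane(c,*uv,h).round(4))
# base corners holes / block top
def rect(lo,hi,box):
    u0,v0,u1,v1=box;m=np.zeros(d.shape,bool);m[v0:v1,u0:u1]=1;m&=(W[...,2]>lo)&(W[...,2]<hi)
    q=W[m][:,:2].astype(np.float32);print(m.sum(),cv2.minAreaRect(q),np.median(W[m][:,2]))
rect(.05,.062,(335,140,370,166));rect(.005,.02,(315,140,378,215));rect(.035,.045,(215,165,260,225))
# white stand mask, clamp base mask
hs=cv2.cvtColor(p,cv2.COLOR_BGR2HSV);print(W[175:200:3,346].round(3))
E
```

```text
trier top [0.51070411 0.19238745 0.131     ] mid scene at x-plane
trier top two (array([0.5114, 0.1933, 0.126 ]), array([0.5131, 0.1957, 0.1267]))
bore two (array([ 0.6379, -0.1258,  0.0533]), array([ 0.6394, -0.1241,  0.0536]))
post top (array([ 0.4756, -0.0526,  0.0995]), array([ 0.4785, -0.0497,  0.0997]))
bore [ 0.6376 -0.1257  0.055 ]
axle [ 0.5549 -0.1063  0.085 ]
post [ 0.4755 -0.0526  0.1   ]
219 ((0.6403359770774841, -0.12326307594776154), (0.049625497311353683, 0.04549234360456467), 76.23867797851562) 0.054530962563327456
1226 ((0.5811136364936829, -0.10931973159313202), (0.18074002861976624, 0.21773937344551086), 88.514404296875) 0.00978939831537673
501 ((0.5438251495361328, 0.20503312349319458), (0.1218574270606041, 0.05065317451953888), 13.106897354125977) 0.03998809165156958
[[ 0.58  -0.107  0.043]
 [ 0.568 -0.106  0.064]
 [ 0.559 -0.106  0.064]
 [ 0.55  -0.106  0.065]
 [ 0.545 -0.106  0.042]
 [ 0.536 -0.106  0.045]
 [ 0.528 -0.106  0.042]
 [ 0.52  -0.106  0.038]
 [ 0.516 -0.107  0.005]]
```

Call:
apply_moves([
  [[0.4,0.82,0,1.5,1],[0.4,0.82,0,1.5,1],[0.4,0.82,0,1.5,1],[0.4,0.82,0,1.5,1],[0.4,0.82,0,1.5,1],[0.4,0.82,0,1.5,1],[0.4,0.82,0,1.5,1],[0.4,0.82,0,1.5,1]],
])

```text
clock: 0.77
eef_pos: [0.3194, -0.1978, 0.2481]
tool_rot: [0.955, 0.297, -0.0, -0.0]
ft_force: [0.8, -0.9, 0.6]
grip_width: 0.0853
grasp_force: 0.0
```

Call:
apply_moves([
  [[0.4,0.82,0,1.5,1],[0.4,0.82,0,1.5,1],[0.4,0.82,0,1.5,1],[0.4,0.82,0,1.5,1],[0.4,0.82,0,1.5,1],[0.4,0.82,0,1.5,1],[0.4,0.82,0,1.5,1],[0.4,0.82,0,1.5,1]],
])

```text
clock: 1.43
eef_pos: [0.4475, 0.0648, 0.248]
tool_rot: [0.918, 0.396, -0.0, -0.0]
ft_force: [0.9, -1.0, 0.9]
grip_width: 0.0856
grasp_force: 0.0
```

Call:
apply_moves([
  [[0.4,0.82,0,1.5,1],[0.4,0.82,0,1.5,1],[0.4,0.82,0,1.5,1],[0.4,0.82,0,1.5,1],[0,0,-0.5,0,1],[0,0,-0.5,0,1],[0,0,0,0,1],[0,0,0,0,1]],
])

```text
clock: 2.1
eef_pos: [0.5101, 0.1937, 0.2068]
tool_rot: [0.897, 0.442, -0.002, -0.0]
ft_force: [-0.4, -0.1, 0.2]
grip_width: 0.0854
grasp_force: 0.0
```

```bash
python3 - <<'E'
from h import *
p,d,c=shot("scene");im=cv2.resize(p[90:240,170:370],None,fx=4,fy=4,interpolation=cv2.INTER_CUBIC);cv2.imwrite("pics/s1.png",im)
p,d,c=shot("top");cv2.imwrite("pics/t1.png",p)
o=get_obs();print(o["eef_pos"],o["joint_pos"].round(2),R.from_quat(o["tool_rot"]).as_matrix().round(3),o["ft_force"])
E
```

```text
[0.51164874 0.19385462 0.20917811] [0.36 0.35 0.06 1.27 0.   2.59] [[ 0.609  0.793  0.001]
 [ 0.793 -0.609  0.   ]
 [ 0.001  0.    -1.   ]] [ 0.19587228 -0.26100409  0.21137685]
```

View pics/s1.png

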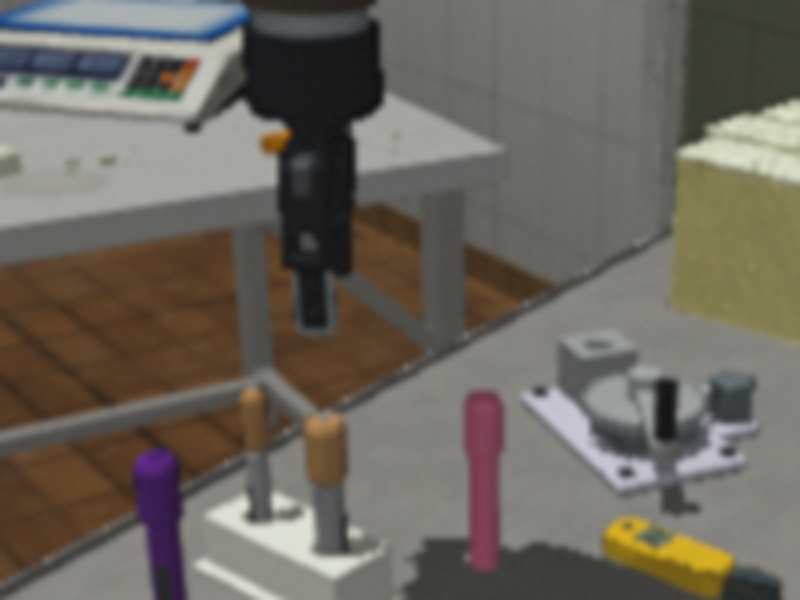

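The scene crop shows the gripper directly above the thick trier, with the near finger at (313,295) and the grip at (326,450), an offset of only a few mm. I'll check it numerically.

```bash
cat >> h.py <<'E'
def proj(c,x):
    q=c["camera_matrix"]@(c["rotation"].T@(np.array(x)-c["eye"]));return (q[:2]/q[2]).round(2)
E
python3 - <<'E'
from h import *
s=cal("scene");o=get_obs();e=o["eef_pos"];y=R.from_quat(o["tool_rot"]).as_matrix()[:,1]
for k in(-.05,0,.05):
  q=proj(s,e+y*k);print(k,((q-[170,90])*4))
for x in((.5107,.1924),(.513,.1957)):
  for z in(.131,.110,.045):print(x,z,(proj(s,[*x,z])-[170,90])*4)
E
```

```text
-0.05 [311.88 325.04]
0 [323.12 292.32]
0.05 [333.32 262.76]
(0.5107, 0.1924) 0.131 [332.52 413.56]
(0.5107, 0.1924) 0.11 [334.12 444.64]
(0.5107, 0.1924) 0.045 [339.   537.24]
(0.513, 0.1957) 0.131 [325.76 413.64]
(0.513, 0.1957) 0.11 [327.48 444.72]
(0.513, 0.1957) 0.045 [332.52 537.32]
```

Call:
apply_moves([
  [[0.02,0.03,-0.45,0,1],[0,0,-0.45,0,1],[0,0,-0.45,0,1],[0,0,-0.45,0,1],[0,0,-0.4,0,1],[0,0,-0.3,0,1],[0,0,0,0,1],[0,0,0,0,1]],
])

```text
clock: 2.87
eef_pos: [0.5126, 0.195, 0.1093]
tool_rot: [0.897, 0.442, 0.0, 0.0]
ft_force: [0.2, 0.1, -0.2]
grip_width: 0.0851
grasp_force: 0.0
```

Call:
apply_moves([
  [[0,0,0,0,-1],[0,0,0,0,-1],[0,0,0,0,-1],[0,0,0,0,-1],[0,0,0,0,-1],[0,0,0,0,-1],[0,0,0,0,-1],[0,0,0,0,-1]],
])

```text
clock: 3.53
eef_pos: [0.5122, 0.1957, 0.109]
tool_rot: [0.897, 0.442, 0.0, -0.0]
ft_force: [-2.2, 0.7, 5.2]
grip_width: 0.0244
grasp_force: 59.1
```

Call:
apply_moves([
  [[0,0,0.2,0,-1],[0,0,0.4,0,-1],[0,0,0.5,0,-1],[0,0,0.5,0,-1],[0,0,0.5,0,-1],[0,0,0.4,0,-1],[0,0,0,0,-1],[0,0,0,0,-1]],
])

```text
clock: 4.2
eef_pos: [0.5127, 0.1953, 0.2088]
tool_rot: [0.897, 0.442, 0.001, 0.0]
ft_force: [-0.1, 0.1, -0.9]
grip_width: 0.0247
grasp_force: 59.0
```

```bash
python3 - <<'E'
from h import *
p,d,c=shot("scene");im=cv2.resize(p[90:240,170:370],None,fx=4,fy=4,interpolation=cv2.INTER_CUBIC);cv2.imwrite("pics/s2.png",im)
o=get_obs();e=o["eef_pos"];print(e,o["ft_force"],o["ft_torque"],o["grip_width"])
for z in(0.02,-.02,-.09,-.1):print((proj(c,e+[0,0,z])-[170,90])*4)
E
```

```text
[0.51193577 0.19502645 0.20757238] [ 0.27942267 -0.28413917 -0.93493253] [-0.0059779   0.00019054  0.03920057] 0.024259422880738693
[319.48 262.72]
[322.96 327.04]
[328.72 433.92]
[329.52 448.64]
```

View pics/s2.png

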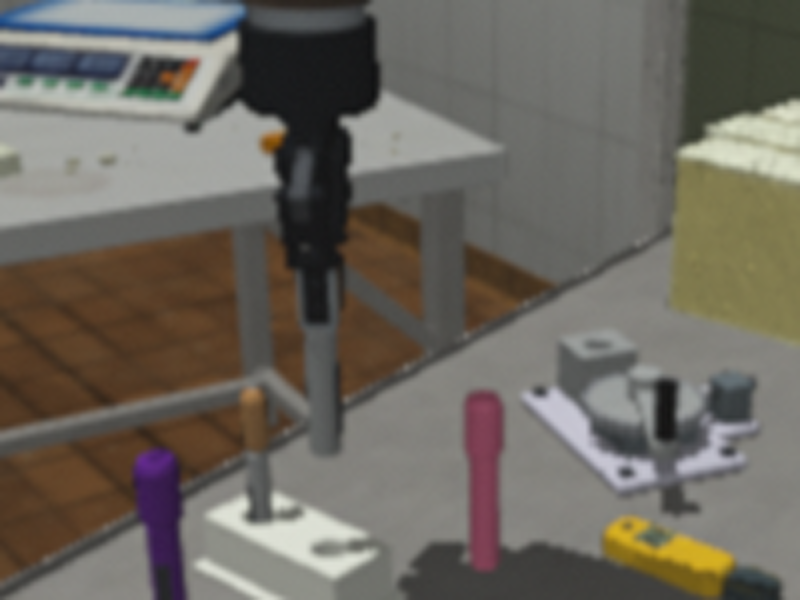

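The trier hangs upright in the gripper with its foot at crop (325,455), and the slim one is untouched. The bore mouth is at crop (601,344). Next I carry it above the bore.

Call:
apply_moves([
  [[0.2,-0.5,0.1,0,-1],[0.26,-0.66,0.1,0,-1],[0.26,-0.66,0,0,-1],[0.26,-0.66,0,0,-1],[0.26,-0.66,0,0,-1],[0.26,-0.66,0,0,-1],[0.26,-0.66,0,0,-1],[0.26,-0.66,0,0,-1]],
])

```text
clock: 4.92
eef_pos: [0.5922, -0.0109, 0.2139]
tool_rot: [0.897, 0.442, -0.002, -0.001]
ft_force: [0.6, 0.2, -1.9]
grip_width: 0.0244
grasp_force: 59.1
```

Call:
apply_moves([
  [[0.26,-0.66,0,0,-1],[0.26,-0.66,0,0,-1],[0.26,-0.66,0,0,-1],[0.26,-0.66,0,0,-1],[0.11,-0.25,-0.5,0,-1],[0,0,-0.5,0,-1],[0,0,0,0,-1],[0,0,0,0,-1]],
])

```text
clock: 5.58
eef_pos: [0.6369, -0.1249, 0.1729]
tool_rot: [0.897, 0.442, -0.003, -0.002]
ft_force: [-0.3, -0.4, -0.8]
grip_width: 0.0245
grasp_force: 59.2
```

```bash
python3 - <<'E'
from h import *
p,d,c=shot("scene");im=cv2.resize(p[110:210,270:390],None,fx=6,fy=6,interpolation=cv2.INTER_CUBIC);cv2.imwrite("pics/s3.png",im[:600])
o=get_obs();e=o["eef_pos"];print(e,o["ft_force"],o["grip_width"])
f=lambda x:(proj(c,x)-[270,110])*6
for z in(-.03,-.06,-.103):print(z,f(e+[0,0,z]))
print(f([.64,-.124,.055]),f([.6376,-.1257,.055]))
p,d,c=shot("top");im=cv2.resize(p[120:220,290:410],None,fx=5,fy=5,interpolation=cv2.INTER_CUBIC);s=cv2.imread("pics/s3.png");
cv2.imwrite("pics/t3.png",im)
E
```

```text
[ 0.63802691 -0.12471137  0.17489363] [-0.3021397  -0.58901879 -1.52475559] 0.02413225055967192
-0.03 [304.32 233.52]
-0.06 [302.7  288.24]
-0.103 [300.42 364.68]
[296.16 393.24] [301.5 393.9]
```

View pics/s3.png

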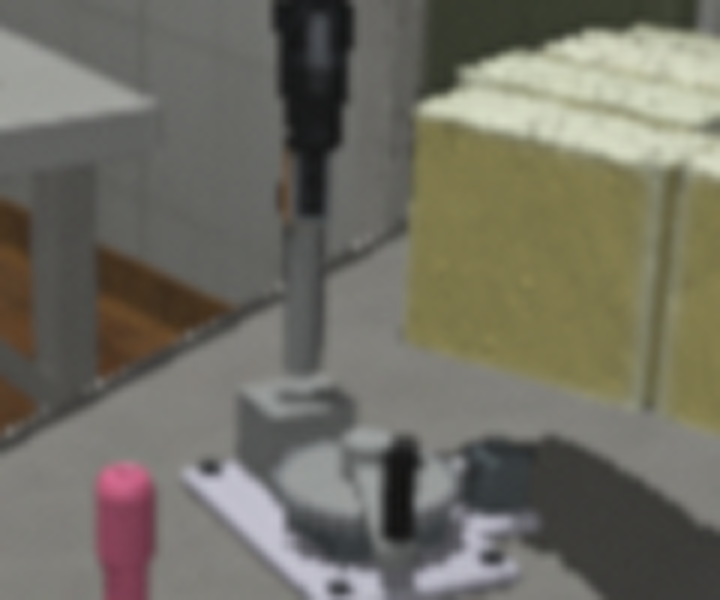

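The foot is just above the block, its shaft centred at about x=304 and the block top at about x=297 in the crop. I'll measure the remaining offset at subpixel level.

```bash
python3 - <<'E'
from h import *
np.set_printoptions(linewidth=200)
s0=np.load("scene0.npz")["p"];g=cv2.cvtColor(s0,cv2.COLOR_BGR2GRAY);print(g[170:184,308:334])
p,d,c=shot("scene");g2=cv2.cvtColor(p,cv2.COLOR_BGR2GRAY).astype(int)
print("now");print(g2[154:174:2,308:334])
t=cv2.cvtColor(np.load("top0.npz")["p"],cv2.COLOR_BGR2GRAY);print("top");print(t[145:166,340:366])
E
```

```text
[[119 120 119 119 120 120 120 120 120 121 122 122 122 122 121 121 121 122 122 121 120 120 120 119 120 122]
 [119 117 119 119 119 120 120 120 121 123 122 123 123 125 124 122 122 121 121 121 120 120 119 119 121 120]
 [118 117 118 118 120 121 122 123 124 126 129 129 132 134 134 131 128 123 121 119 118 119 119 120 120 120]
 [117 119 121 124 126 128 130 132 134 132 135 137 139 142 142 141 136 128 122 119 118 118 118 119 119 118]
 [118 119 124 133 137 137 139 138 133 129 129 133 134 138 140 142 141 136 128 122 118 118 118 118 118 118]
 [117 111 115 129 140 143 143 134 118 107 104 108 110 114 124 136 140 142 136 130 124 119 118 118 118 116]
 [116 102  95 106 125 138 142 135 116 100  93  93  95 102 114 130 139 140 139 135 128 120 118 119 118 117]
 [115 100  85  85 101 124 136 139 130 122 116 115 114 116 121 126 127 124 120 113 112 111 117 119 120 119]
 [116  99  84  79  84 100 119 133 135 130 123 120 116 111 110 105 101  98  93  88  89 102 116 121 121 120]
 [115  99  85  80  80  85  97 108 112 107 102  98  93  88  85  83  81  80  79  76  81 101 115 120 121 120]
 [114  99  84  80  80  80  83 
[... 3025 characters left out ...]
 177 177 178 178 178 177 172 157 140 144 172 198 211 213]
 [204 171 134 119 124 130 137 143 150 157 163 166 168 172 174 175 178 176 169 153 137 149 181 205 213 213]
 [203 165 119  94  91  95  99 107 117 125 133 137 142 150 156 161 166 167 162 147 134 151 185 207 212 212]
 [205 174 133 103  92  91  90  96 102 108 108 106 108 114 122 130 136 140 141 135 130 150 185 207 213 211]
 [212 192 163 141 133 124 115 116 121 127 121 105  91  87  90  94  98 106 115 121 128 151 186 207 212 212]
 [215 206 190 179 175 163 146 135 139 146 138 119 100  93  91  89  86  91 104 115 130 157 190 208 212 211]
 [213 205 196 194 193 182 163 148 147 150 140 124 120 126 130 125 113 108 114 122 140 172 199 210 212 211]]
```

Call:
apply_moves([
  [[0,0,-0.2,0,-1],[0,0,-0.15,0,-1],[0,0,-0.1,0,-1],[0,0,-0.1,0,-1],[0,0,-0.05,0,-1],[0,0,0,0,-1]],
])

```text
clock: 6.23
eef_pos: [0.6385, -0.1249, 0.1515]
tool_rot: [0.897, 0.442, -0.001, -0.0]
ft_force: [0.2, -0.0, -0.8]
grip_width: 0.0247
grasp_force: 59.2
```

Call:
apply_moves([
  [[0,0,-0.1,0,-1],[0,0,-0.1,0,-1],[0,0,-0.1,0,-1],[0,0,-0.1,0,-1],[0,0,0,0,-1]],
])

```text
clock: 6.65
eef_pos: [0.6383, -0.125, 0.135]
tool_rot: [0.897, 0.442, -0.001, -0.001]
ft_force: [-0.5, 1.0, -1.4]
grip_width: 0.0241
grasp_force: 59.2
```

Call:
apply_moves([
  [[0,0,-0.1,0,-1],[0,0,-0.1,0,-1],[0,0,-0.1,0,-1],[0,0,-0.1,0,-1],[0,0,-0.05,0,-1],[0,0,0,0,-1]],
])

```text
clock: 7.15
eef_pos: [0.6385, -0.125, 0.1174]
tool_rot: [0.897, 0.442, -0.001, -0.0]
ft_force: [-0.2, 0.7, -1.7]
grip_width: 0.0244
grasp_force: 59.2
```

Foot near 14 mm. I'll seat it gently until contact shows.

Call:
apply_moves([
  [[0,0,-0.05,0,-1],[0,0,-0.03,0,-1],[0,0,-0.03,0,-1],[0,0,0,0,-1],[0,0,0,0,-1]],
])

```text
clock: 7.57
eef_pos: [0.639, -0.1251, 0.1139]
tool_rot: [0.897, 0.442, 0.0, 0.0]
ft_force: [-0.9, 0.2, -0.9]
grip_width: 0.0246
grasp_force: 59.2
```

Call:
apply_moves([
  [[0,0,-0.03,0,-1],[0,0,-0.03,0,-1],[0,0,0,0,-1],[0,0,0,0,-1]],
])

```text
clock: 7.9
eef_pos: [0.6394, -0.1251, 0.1131]
tool_rot: [0.897, 0.442, 0.001, 0.0]
ft_force: [-2.3, 0.4, 5.0]
grip_width: 0.024
grasp_force: 60.1
```

Call:
apply_moves([
  [[0,0,0,0,0],[0,0,0,0,0],[0,0,0,0,0.5],[0,0,0,0,0.5],[0,0,0,0,0.5],[0,0,0,0,0.5]],
])

```text
clock: 8.4
eef_pos: [0.6389, -0.1251, 0.1113]
tool_rot: [0.897, 0.442, -0.0, -0.0]
ft_force: [-0.1, 0.4, -0.4]
grip_width: 0.0636
grasp_force: 0.0
```

Call:
apply_moves([
  [[0,0,0.2,0,0.5],[0,0,0.5,0,0.5],[0,0,0.6,0,0.5],[0,0,0.7,0,0.5],[0,0,0.5,0,0.5],[0,0,0,0,0.5],[0,0,0,0,0.5]],
])

```text
clock: 8.98
eef_pos: [0.6401, -0.1253, 0.214]
tool_rot: [0.897, 0.442, 0.002, 0.001]
ft_force: [-0.0, -0.6, -1.0]
grip_width: 0.0643
grasp_force: 0.0
```

```bash
python3 - <<'E'
from h import *
p,d,c=shot("scene");im=cv2.resize(p[110:210,270:390],None,fx=6,fy=6,interpolation=cv2.INTER_CUBIC);cv2.imwrite("pics/s4.png",im[:600])
o=get_obs();e=o["eef_pos"];print(e,o["ft_force"],o["grip_width"])
f=lambda x:(proj(c,x)-[270,110])*6
for z in(.055,.092,.135):print(z,f([.64,-.124,z]))
print(f([.4780,-.0505,.1]))
E
```

```text
[ 0.63911308 -0.12515772  0.21204142] [ 0.08663833  0.33556635 -0.94050304] 0.06416132425778887
0.055 [296.16 393.24]
0.092 [298.08 328.38]
0.135 [300.3  250.92]
[399.66 450.9 ]
```

View pics/s4.png

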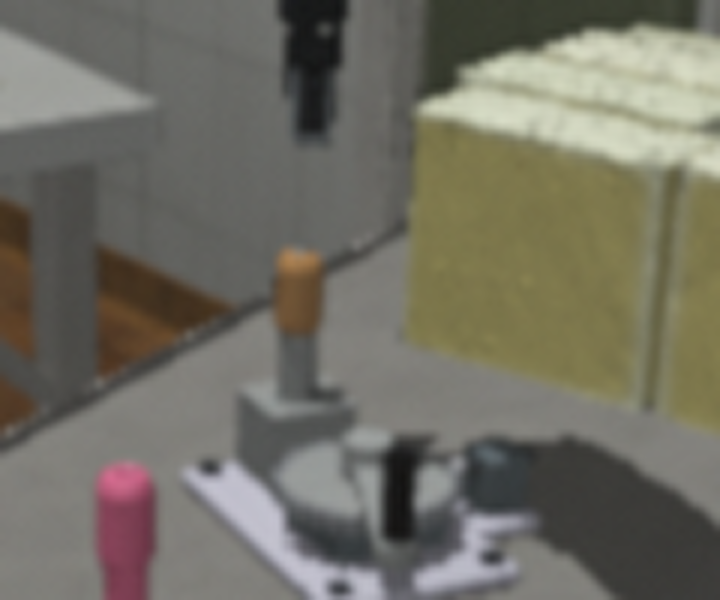

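The trier is seated, with its grip spanning y≈250–333 and its top as predicted for a foot on the bore floor. The lever post is at crop (402,440–540). Now I go over the post, with the fingers turned to close along its direction of travel.

Call:
apply_moves([
  [[-0.3,0.14,0,6.6,0.5],[-0.3,0.14,0,6.6,0.5],[-0.3,0.14,0,6.6,0.5],[-0.3,0.14,0,6.6,0.5],[-0.3,0.14,0,6.6,0.5],[-0.3,0.14,0,6.6,0.5],[-0.3,0.14,0,6.6,0.5],[-0.3,0.14,0,6.6,0.5]],
])

```text
clock: 9.7
eef_pos: [0.5412, -0.0799, 0.2096]
tool_rot: [0.604, 0.797, -0.001, -0.002]
ft_force: [0.3, 0.3, 0.1]
grip_width: 0.064
grasp_force: 0.0
```

Call:
apply_moves([
  [[-0.3,0.14,-0.1,6.6,0.5],[-0.3,0.14,-0.3,6.6,0.5],[-0.3,0.14,-0.3,6.6,0.5],[-0.3,0.14,-0.3,6.6,0.5],[-0.3,0.14,-0.3,6.6,0.5],[-0.13,0.04,-0.2,6.6,0.5],[0,0,0,0,0.5],[0,0,0,0,0.5]],
])

```text
clock: 10.37
eef_pos: [0.4766, -0.0506, 0.1503]
tool_rot: [0.303, 0.953, -0.0, -0.001]
ft_force: [0.6, -0.1, 0.2]
grip_width: 0.0642
grasp_force: 0.0
```

```bash
python3 - <<'E'
from h import *
p,d,c=shot("scene");im=cv2.resize(p[110:210,270:390],None,fx=6,fy=6,interpolation=cv2.INTER_CUBIC);cv2.imwrite("pics/s5.png",im[:600])
o=get_obs();e=o["eef_pos"];print(e,o["ft_force"],o["grip_width"],R.from_quat(o["tool_rot"]).as_matrix().round(2).tolist())
f=lambda x:(proj(c,x)-[270,110])*6
y=R.from_quat(o["tool_rot"]).as_matrix()[:,1]
for k in(-.04,0,.04):print(k,f(e+y*k))
print(f([e[0],e[1],.1]),f([e[0],e[1],.06]))
g=cv2.cvtColor(p,cv2.COLOR_BGR2GRAY)[184:200:2,326:346];print(g)
E
```

```text
[ 0.47772129 -0.05075216  0.15113384] [0.84554291 0.4134437  1.52143673] 0.06395633276838714 [[-0.82, 0.58, -0.0], [0.58, 0.82, 0.0], [0.0, -0.0, -1.0]]
-0.04 [493.86 346.98]
0 [405.66 347.28]
0.04 [316.98 347.58]
[400.44 451.02] [396.54 529.2 ]
[[126 119 126 136 142 141 139 129 107  89  86  91  99 114 128 131 131 130
  129 128]
 [135 110 100 103 102 100  96  72  42  24  21  22  37  82 128 144 141 134
  133 141]
 [135 108 106 127 145 148 139 102  53  25  23  22  43  97 140 153 154 149
  140 133]
 [149 138 125 130 149 157 149 107  55  26  23  22  45 100 141 154 155 156
  151 129]
 [156 156 150 131 137 153 148 100  46  24  22  23  53 115 149 156 153 145
  131 110]
 [150 152 154 147 134 143 145 100  45  23  22  21  54 112 132 122 113 101
   94 111]
 [101 107 111 103  96 125 139  97  45  23  22  24  39  71  85  79  77  74
   81 103]
 [ 71  75  79  75  75  89  98  69  34  22  22  23  36  57  68  65  62  63
   72  82]]
```

View pics/s5.png

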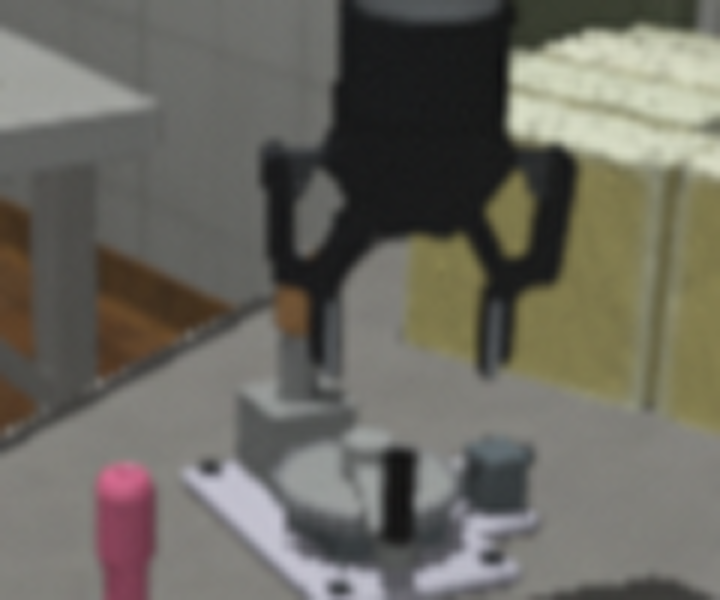

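The fingers are at (330,340) and (495,340) and straddle the post at (399,490) evenly. Descend and close.

Call:
apply_moves([
  [[0,0,-0.3,0,0.5],[0,0,-0.3,0,0.5],[0,0,-0.3,0,0.5],[0,0,-0.3,0,0.5],[0,0,-0.2,0,0.5],[0,0,-0.15,0,0.5],[0,0,0,0,0.5],[0,0,0,0,0.5]],
])

```text
clock: 11.08
eef_pos: [0.4781, -0.0508, 0.0896]
tool_rot: [0.302, 0.953, -0.0, 0.0]
ft_force: [0.6, -0.5, -0.2]
grip_width: 0.0639
grasp_force: 0.0
```

Call:
apply_moves([
  [[0,0,0,0,-0.3],[0,0,0,0,-1],[0,0,0,0,-1],[0,0,0,0,-1],[0,0,0,0,-1],[0,0,0,0,-1],[0,0,0,0,-1],[0,0,0,0,-1]],
])

```text
clock: 11.75
eef_pos: [0.4785, -0.0502, 0.0902]
tool_rot: [0.301, 0.954, 0.001, 0.001]
ft_force: [0.1, 3.9, 4.6]
grip_width: 0.0141
grasp_force: 58.6
```

```bash
python3 - <<'E'
from h import *
o=get_obs();e=o["eef_pos"];print(e,o["ft_force"],o["ft_torque"],o["grip_width"],o["joint_pos"].round(2))
A=np.array([.561,-.105]);v=e[:2]-A;print(np.hypot(*v),np.degrees(np.arctan2(*v[::-1])))
P=np.array([.4780,-.0507])
A=P-.1*np.array([np.cos(np.radians(146.1)),np.sin(np.radians(146.1))])
for k in range(0,19):
  a=np.radians(146.1+2*k);q=A+.1*np.array([np.cos(a),np.sin(a)]);print(2*k,q.round(4),((q-P)/.04).round(3))
E
```

```text
[ 0.47852544 -0.05019497  0.09016214] [0.12321159 3.92169195 4.63596594] [ 0.85102126 -0.1546669  -0.04959301] 0.01408402675950364 [-0.11  0.34 -0.31  0.93  0.    0.51]
0.09902345172125522 146.39563235941344
0 [ 0.478  -0.0507] [0. 0.]
2 [ 0.4761 -0.0536] [-0.047 -0.073]
4 [ 0.4743 -0.0566] [-0.092 -0.148]
6 [ 0.4726 -0.0597] [-0.134 -0.225]
8 [ 0.471  -0.0628] [-0.174 -0.302]
10 [ 0.4696 -0.066 ] [-0.211 -0.382]
12 [ 0.4682 -0.0692] [-0.245 -0.462]
14 [ 0.467  -0.0724] [-0.276 -0.543]
16 [ 0.4658 -0.0757] [-0.304 -0.626]
18 [ 0.4648 -0.0791] [-0.329 -0.709]
20 [ 0.4639 -0.0825] [-0.352 -0.794]
22 [ 0.4632 -0.0859] [-0.371 -0.879]
24 [ 0.4625 -0.0893] [-0.388 -0.965]
26 [ 0.462  -0.0927] [-0.401 -1.051]
28 [ 0.4615 -0.0962] [-0.412 -1.137]
30 [ 0.4612 -0.0997] [-0.419 -1.224]
32 [ 0.4611 -0.1032] [-0.424 -1.311]
34 [ 0.461  -0.1066] [-0.425 -1.399]
36 [ 0.4611 -0.1101] [-0.423 -1.486]
```

Call:
apply_moves([
  [[-0.035,-0.055,0,1.5,-1],[-0.035,-0.055,0,1.5,-1],[-0.032,-0.057,0,1.5,-1],[-0.032,-0.058,0,1.5,-1],[-0.029,-0.058,0,1.5,-1],[-0.028,-0.059,0,1.5,-1],[-0.027,-0.06,0,1.5,-1],[-0.027,-0.06,0,1.5,-1]],
])

```text
clock: 12.42
eef_pos: [0.4692, -0.0681, 0.0902]
tool_rot: [0.199, 0.98, 0.002, 0.001]
ft_force: [2.4, 6.6, 3.6]
grip_width: 0.0138
grasp_force: 58.6
```

Call:
apply_moves([
  [[0,0,0,0,-1],[0,0,0,0,-1]],
])

```text
clock: 12.58
eef_pos: [0.4691, -0.0684, 0.0901]
tool_rot: [0.2, 0.98, 0.001, 0.001]
ft_force: [2.1, 5.6, 5.1]
grip_width: 0.0141
grasp_force: 58.6
```

Call:
apply_moves([
  [[-0.024,-0.061,0,1.5,-1],[-0.022,-0.062,0,1.5,-1],[-0.02,-0.062,0,1.5,-1],[-0.019,-0.063,0,1.5,-1],[-0.017,-0.063,0,1.5,-1],[-0.015,-0.064,0,1.5,-1],[-0.014,-0.064,0,1.5,-1],[-0.013,-0.064,0,1.5,-1]],
])

```text
clock: 13.25
eef_pos: [0.4637, -0.0879, 0.0902]
tool_rot: [0.095, 0.995, 0.002, 0.002]
ft_force: [4.2, 6.4, 3.5]
grip_width: 0.0141
grasp_force: 58.7
```

Call:
apply_moves([
  [[0,0,0,0,-1],[0,0,0,0,-1]],
])

```text
clock: 13.42
eef_pos: [0.4637, -0.0884, 0.0901]
tool_rot: [0.096, 0.995, 0.001, 0.001]
ft_force: [2.5, 6.1, 3.6]
grip_width: 0.0142
grasp_force: 58.7
```

Call:
apply_moves([
  [[-0.011,-0.064,0,1.5,-1],[-0.009,-0.065,0,1.5,-1],[-0.007,-0.065,0,1.5,-1],[-0.005,-0.065,0,1.5,-1],[-0.003,-0.065,0,1.5,-1],[-0.001,-0.065,0,1.5,-1],[0,-0.065,0,1.5,-1],[0.001,-0.065,0,1.5,-1]],
])

```text
clock: 14.08
eef_pos: [0.4625, -0.1083, 0.0902]
tool_rot: [-0.009, 1.0, 0.002, 0.002]
ft_force: [4.1, 9.1, 4.5]
grip_width: 0.0139
grasp_force: 58.7
```

Call:
apply_moves([
  [[0,0,0,0,-1],[0,0,0,0,-1],[0,0,0,0,-1],[0,0,0,0,-1]],
])

```text
clock: 14.42
eef_pos: [0.4625, -0.1088, 0.0901]
tool_rot: [-0.008, 1.0, 0.001, 0.002]
ft_force: [2.8, 6.5, 3.7]
grip_width: 0.0141
grasp_force: 58.7
```

```bash
python3 - <<'E'
from h import *
o=get_obs();e=o["eef_pos"];print(e,o["ft_force"],o["grip_width"],o["clock"])
for P in([.4785,-.0502],[.4781,-.0507]):print(2*np.arcsin(np.hypot(*(e[:2]-P))/.2))
p,d,c=shot("scene");a=cv2.resize(p[110:210,190:390],None,fx=4,fy=4,interpolation=cv2.INTER_CUBIC);cv2.imwrite("pics/s6.png",a)
p,d,c=shot("top");W=cloud(c,d);print(W[148:158:2,346:360:2,2].round(3))
E
```

```text
[ 0.46249079 -0.108774    0.09014541] [2.8189933  6.52115063 3.67845229] 0.01407809316743169 14.4167
0.6169624579807454
0.6108022242254088
[[0.051 0.124 0.133 0.135 0.139 0.133 0.059]
 [0.058 0.109 0.132 0.132 0.13  0.125 0.057]
 [0.051 0.071 0.115 0.115 0.114 0.054 0.053]
 [0.051 0.05  0.075 0.079 0.068 0.052 0.051]
 [0.054 0.058 0.052 0.051 0.051 0.054 0.048]]
```

View pics/s6.png

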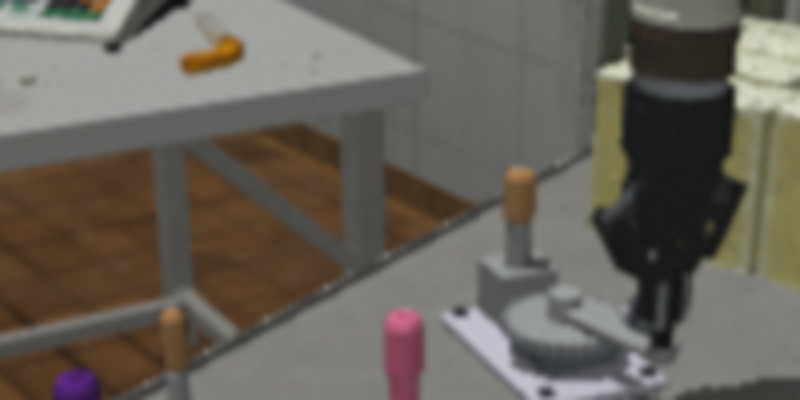

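The lever has moved to about 0.61 rad and the trier stays upright and fully in. I'll nudge slightly to the exact third notch.

Call:
apply_moves([
  [[0,-0.02,0,0.4,-1],[0,-0.015,0,0.3,-1],[0,0,0,0,-1],[0,0,0,0,-1]],
])

```text
clock: 14.85
eef_pos: [0.4625, -0.1094, 0.0901]
tool_rot: [-0.015, 1.0, 0.002, 0.002]
ft_force: [4.1, 8.6, 4.0]
grip_width: 0.014
grasp_force: 58.8
```

Call:
apply_moves([
  [[0,0,0,0,-1],[0,0,0,0,-1],[0,0,0,0,-1],[0,0,0,0,-1]],
])

```text
clock: 15.18
eef_pos: [0.4625, -0.1094, 0.0901]
tool_rot: [-0.015, 1.0, 0.002, 0.002]
ft_force: [2.7, 9.3, 4.4]
grip_width: 0.0136
grasp_force: 58.8
```

```bash
python3 - <<'E'
from h import *
o=get_obs();e=o["eef_pos"];print(e,o["ft_force"],o["joint_vel"].round(3))
for P in([.4785,-.0502],[.4781,-.0507]):print(2*np.arcsin(np.hypot(*(e[:2]-P))/.2))
E
```

```text
[ 0.46248724 -0.10941975  0.09013298] [2.68411252 9.34118594 4.37747132] [-0.001  0.    -0.    -0.001  0.001 -0.001]
0.6235157840797277
0.6173564014880532
```

```bash
python3 -c "
from h import *
print(order.job_done())"
```

```text
the job is handed in; nothing more can be done
None
```

The thicker trier stands fully down in the clamp bore and is released. The gripper holds the lever still at about 0.62 rad, which is the third click by my measurement (nominal 0.628), and I handed the job in at about 15 s without seeing a verdict.

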